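# Couple the chip trap to the bench suction and open it

## Robot

A 6-joint arm with a two-finger parallel gripper is mounted at the origin on a cart in front of the work surface, level with it; the furniture and walls round the work are solid. World frame = base frame: x ahead of the robot, y to its left, z up, the work surface at z = 0. Lengths are in m, angles in rad, forces in N, time in s.
With the tool pointing down it reaches from about 0.375 to 0.975 m from the base axis. Payload 3.8 kg.
Tool frame: the origin (TCP) lies at the very end of the fingers, on their centre line; the grasp point (between the pads) lies 19 mm behind it; z points along the fingers, y is the line along which they close (so a half turn about z gives the same grasp; the last joint's range is limited). The gripper opens to 88 mm and grips with 3 to 60 N. Pads are 18 mm wide; open, the fingers measure 123 mm over their backs; the gripper's body (75 mm by 187 mm) begins 45 mm behind the grasp point.
Start: joints at [-1.298, 0.264, 1.604, -0, 1.274, -0.037], TCP at [0.206, -0.643, 0.239] pointing down, gripper open.
Joint ranges: [-2.63, 2.63], [-0.94, 2.18], [0.31, 2.57], [-1.31, 4.45], [0, 2.66], [-2.55, 2.55]. Speed limits (rad/s): [2.57, 2.57, 3.14, 3.14, 3.14, 3.14].

## Interface

Orientations are given as a unit quaternion [x, y, z, w].
In Python, from bench import bot, vision gives the robot as it stands.
- The arm moves only by the tool apply_moves, never from a script. Its argument "moves" is a list of rows, each a list of 5 numbers: the shift along the world's x, y, z in cm, then the turn about the world's z in rad, then the closure in counts, from 0 (fully open) to 255 (shut). A call has 1 to 12 rows; each row shifts and turns the commanded pose from where the row before left it; what a row does not reach is not made up. A row lasts 1/12 s, in which the tool goes at most 41.7 mm and 7.16 degrees, less where a joint would pass 70% of its speed; a pose out of reach is approached as far as the arm can. A call with a gripper value outside its range is refused whole. The fingers move at their own pace and stop on an object; "squeeze" is the grip in N (left out, the last holds). Time passes only in rows, so rows that do not move let the fingers close. It gives the time, the measured TCP pose, the force, the opening and the grip force at its end, in the units of the state.
- bot.sense(): the state, without advancing time (a new reading comes with each control period).
- vision.capture(name): name is "side" or "top" or "wrist"; returns the picture (420x560x3 uint8, blue, green, red); there is no depth.
- vision.get_calibration(name): a dict with "K" (3x3 intrinsics, pixels), "pose" (4x4, takes a point from camera to world coordinates). Camera axes: x right, y up, looking along -z (the intrinsics and any distortion apply to the point x, -y, -z); pixel columns grow to the right and rows downward; lengths in m; the calibration is good to about 2 mm. A picture is of the moment at which its call begins: read the wrist's pose just before it. get_calibration takes no time and is no camera call; for the wrist camera it gives the pose at the moment of the call.
- bot.job_done(): hands the job in; it is judged then, once.
The state is a dict: "clock": time; "joint_pos": joint angles; "joint_velocities": joint speeds; "joint_torque": joint torques, N m; "tcp_pos": TCP position; "tcp_rot": TCP orientation; "ft_force": force on the tool from outside, world axes, zero at the start; "moment": the same for the moment, N m; "opening": finger opening in m; "grip_force": force on a finger pad.
Only numpy, scipy, OpenCV 4.12 (cv2) and the standard library are available. Lean on these libraries where they do the work, as an engineer would, in place of code of your own. Each camera call takes 0.05 s, during which the arm holds its last target. There are 200 camera calls.

## Task

Put the emptied chip trap back on the bench suction: swing out its cam arm that hangs half folded so that both arms stand well out, about square to the trap or further, then push the trap along its rails onto the grooved stub until it is fully home. Fold the two cam arms back flat along the trap one after the other, and only when both are locked turn the valve lever fully open, in line with the pipe. Leave the tins, the tape and the mug where they stand.

Things in the scene. Friction and masses are not known exactly. Their poses are not given: they have to be found in the camera images.
- dock: Suction dock: grey plate 450 x 108 x 8 mm fixed on the table, roughly across in front of the robot; origin under its centre, x along the pipe, the way the trap is pushed (about to the robot's left), y towards the robot. Rails 33 to 41 mm either side of its axis, tops 20 mm above the table, from x -215 to 0 mm. Brass valve body at x 69 to 161 mm, 84 mm high; elbow beyond.
- stub_nose (a point): Centre of the flat front face of the dock's fixed aluminium stub (grooved adaptor, 56 mm across), at x = 20 mm on the dock, 52 mm above the table. Axes as the dock's.
- chip_trap: Chip trap: loose black cylinder 67 mm across on an aluminium skid between the rails, with an aluminium coupling 73 mm across in front; 165 mm long, about 0.9 kg, top 90 mm above the table. Origin under the skid, 44 mm below the trap's axis; x forward. Slides at 4 to 8 N. Starts 45 to 85 mm short of home.
- trap_seat (a point): Sealing face at the bottom of the trap's socket, on its axis, 45 mm ahead of the trap's origin. The mouth is 35 mm ahead of it. Fully home, this point meets stub_nose.
- trap_rear (a point): Centre of the trap's flat rear face (67 mm across), 52 mm above the table, 130 mm behind trap_seat. Pushing here along +x drives the trap home against a hard stop.
- cam_near (a joint): Cam arm on the robot's side of the trap, rad: 0 folded flat along the trap (stop), grows as its end swings out and then forward, 1.57 square, 1.9 open stop. Starts half folded, 0.45 to 0.75. Below about 1.05 its cam stands in the mouth and blocks the push. Stays where left; 3 N at its end move it (pushed near the pin it drags the trap). Folds fully only if the trap is within about 2 mm of home. 
- cam_far (a joint): The same for the arm on the far side of the trap, its mirror image. Starts swung out, 1.45 to 1.75.
- cam_near_pin (a point): On the near arm's vertical hinge pin, 52 mm above the table: 37 mm beside the trap's axis, 23 mm ahead of trap_seat.
- cam_near_end (a point): Point on the near arm's steel bar 76 mm from its pin, 52 mm above the table. The bar is 9 mm thick, 15.5 mm high, and ends 16 mm beyond this in a rounded tip with a small pull ring. Axes turn with the arm: x along the bar to the pin's end, y level to its outer side (away from the trap when folded). Folded, the bar runs along the trap, 47 mm from its axis, 9 mm clear of its wall.
- cam_far_pin (a point): As cam_near_pin, for the far arm.
- cam_far_end (a point): As cam_near_end, for the far arm, but its outer side is -y.
- valve_lever (a joint): Ball valve's lever, rad: 0 shut (square across the pipe, pointing to the robot), 1.57 open (in line with the pipe, pointing away from the trap). Stops at both ends. Starts 0 to 0.15; stays where left; 2 to 3 N at the end turn it.
- lever_end (a point): Point on the lever's black sleeve, 85 mm from its vertical spindle and 22 mm from its tip, 89 mm above the table. The sleeve is 19 mm wide, 11 mm high. The spindle stands on the dock's axis at x = 115 mm, its nut top 97 mm above the table.
- ink_tin_red: Bystander: red-lidded tin, 66 mm across, 42 mm high, on the table; origin under its centre.
- ink_tin_blue: Bystander: blue-lidded tin, same size.
- ink_tin_white: Bystander: white-lidded tin, same size.
- tape: Bystander: roll of masking tape, 100 mm across, 25 mm high; origin under its centre.
- tea_mug: Bystander: orange mug, 81 mm across, 101 mm high; origin under its centre.

How it is judged:
On the way, in this order (a step that is already met when the one before it is completed fails the run):
1. both cam arms swung well out (1.2 rad or more), the trap still short of the stub (value of joint each of cam_near, cam_far above 1.2 rad and not (x of trap_seat in the frame of stub_nose above -0.004 m) and value of joint valve_lever below 0.3 rad), for 0.1 s.
2. trap pushed home on the stub (within 4 mm) with both arms still out (x of trap_seat in the frame of stub_nose above -0.004 m and distance between trap_seat and stub_nose below 0.006 m and value of joint valve_lever below 0.3 rad and value of joint each of cam_near, cam_far above 1 rad), for 0.1 s.
3. one of the two arms folded flat (below 0.15 rad), the trap home (x of trap_seat in the frame of stub_nose above -0.004 m and distance between trap_seat and stub_nose below 0.006 m and value of joint valve_lever below 0.3 rad and value of joint any of cam_near, cam_far below 0.15 rad), for 0.1 s.
4. both arms folded flat, the trap home, the valve still shut (x of trap_seat in the frame of stub_nose above -0.004 m and distance between trap_seat and stub_nose below 0.006 m and value of joint valve_lever below 0.3 rad and value of joint each of cam_near, cam_far below 0.15 rad), for 0.1 s.
5. valve lever turned open (1.4 rad or more) (value of joint valve_lever above 1.4 rad and x of trap_seat in the frame of stub_nose above -0.004 m and distance between trap_seat and stub_nose below 0.006 m and value of joint each of cam_near, cam_far below 0.15 rad), for 0.1 s.
At the end, for the whole second after the job is handed in: The trap sits on the stub within 4 mm of home, both cam arms are folded flat (within 0.15 rad), the valve lever is open (1.4 rad or more of 1.57), and everything is at rest (all of step 5 and linear speed of chip_trap below 0.01 m/s); the robot touches nothing.
It fails at once if valve opened (over 0.3 rad) while an arm is not folded (value of joint valve_lever above 0.3 rad and value of joint any of cam_near, cam_far above 0.25 rad).
It fails at once if a tin, the tape or the mug moved by more than 30 mm (distance of any of ink_tin_red, ink_tin_blue, ink_tin_white, tape, tea_mug from where it was at the start of the episode above 0.03 m).
It fails at once if the trap tipped (angle between chip_trap's own z axis and vertical above 0.25 rad).
It also fails if it takes over 67 s, if anything falls off the work surface, if the arm or the gripper's body presses on something with over 40 N, if the wrist force passes 120 N, or if a joint passes its speed limit or range.

## Working session

There is one attempt and no reset: what is moved stays moved. The work goes in short steps, Python scripts to look and compute and a tool call to move; the robot and the scene stay as the last step left them, time stands still between calls to the robot, and variables do not carry over. Pictures are saved under pics/ and viewed, at most 10 in all, crops included, and the job is handed in when it is done.

Besides the shell and the picture viewer there is one more tool, called after "Emit:" in YAML: its name, and indented under it one key for each argument. apply_moves: Moves the arm, as the interface text tells. Its arguments: {"type":"object","properties":{"moves":{"type":"array","items":{"type":"array","items":{"type":"number"}}},"squeeze":{"type":"number"}},"required":["moves"]}

```bash
mkdir -p pics && ls
python3 - <<'E'
from bench import bot, vision
import cv2
s=bot.sense(); print({k:s[k] for k in("clock","tcp_pos","tcp_rot","opening")})
for n in("top","side"):
    cv2.imwrite(f"pics/{n}0.png",vision.capture(n)); c=vision.get_calibration(n); print(n,c)
E
```

```text
pics
{'clock': 0.0, 'tcp_pos': array([ 0.20561117, -0.64220485,  0.23740203]), 'tcp_rot': array([ 9.88027521e-01,  1.54273890e-01, -1.24641849e-04, -1.08143609e-03]), 'opening': 0.08822728448214984}
top {'K': array([[450.09635464,   0.        , 289.05592765],
       [  0.        , 450.09635464, 208.49948238],
       [  0.        ,   0.        ,   1.        ]]), 'pose': array([[-3.59048450e-03,  9.91740404e-01, -1.28211070e-01,
         3.96398695e-01],
       [-9.99993195e-01, -3.45215787e-03,  1.30110157e-03,
        -3.37666632e-03],
       [ 8.47750138e-04,  1.28214870e-01,  9.91746050e-01,
         1.46327599e+00],
       [ 0.00000000e+00,  0.00000000e+00,  0.00000000e+00,
         1.00000000e+00]])}
side {'K': array([[529.16594261,   0.        , 273.73994183],
       [  0.        , 529.16594261, 201.64493991],
       [  0.        ,   0.        ,   1.        ]]), 'pose': array([[-0.87205729,  0.2761907 , -0.40402324, -0.08990862],
       [-0.48932294, -0.50706281,  0.70954236,  1.19888782],
       [-0.00889616,  0.81645943,  0.57733427,  1.04171405],
       [ 0.        ,  0.        ,  0.        ,  1.        ]])}
```

View pics/top0.png

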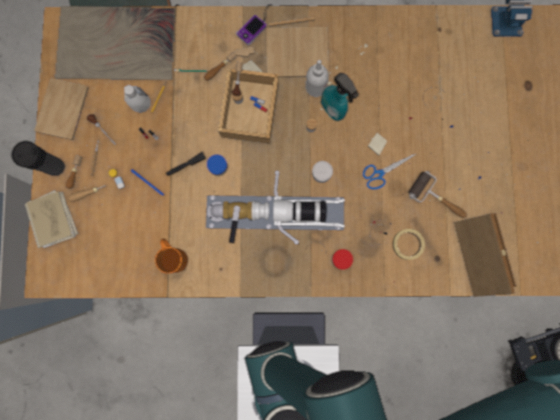

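View pics/side0.png

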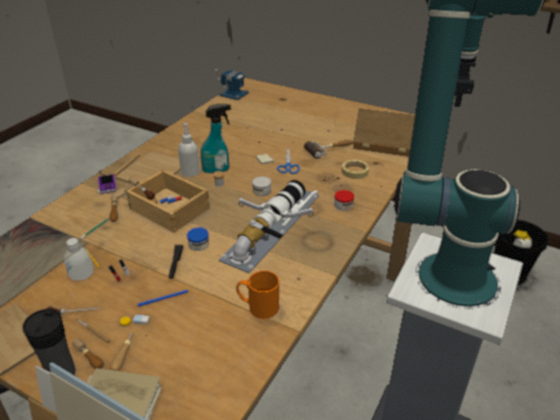

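The top view shows the dock at columns 207–345 and rows 196–229. The trap is at the right (about 270–328), the near arm's end is at about (297,242), the far arm's end at about (277,174), and the lever at (233,240). I'll zoom in next.

```bash
cat > h.py <<'E'
import numpy as np, cv2
from bench import bot, vision
def ray(cal,u,v,z):
    K,T=cal["K"],cal["pose"]; d=np.linalg.inv(K)@[u,v,1]; d=T[:3,:3]@(d*[1,-1,-1]); o=T[:3,3]
    return o+d*(z-o[2])/d[2]
def proj(cal,p):
    K,T=cal["K"],cal["pose"]; q=T[:3,:3].T@(np.asarray(p)-T[:3,3]); q=K@(q*[1,-1,-1]); return q[:2]/q[2]
E
python3 - <<'E'
from h import *
im=cv2.imread("pics/top0.png")[165:265,195:355]
cv2.imwrite("pics/top0z.png",cv2.resize(im,None,fx=5,fy=5,interpolation=cv2.INTER_CUBIC))
c=vision.get_calibration("top")
for u,v,z in[(207,212,.008),(345,212,.008),(297,242,.052),(233,240,.089),(343,259,.042),(171,260,.1),(323,171,.042),(217,165,.042)]: print(u,v,ray(c,u,v,z).round(3))
w=vision.get_calibration("wrist");print(w["K"],w["pose"].round(3))
E
```

```text
207 212 [0.574 0.262 0.008]
345 212 [ 0.572 -0.187  0.008]
297 242 [ 0.473 -0.03   0.052]
233 240 [0.478 0.166 0.089]
343 259 [ 0.42  -0.174  0.042]
171 260 [0.418 0.351 0.1  ]
323 171 [ 0.701 -0.115  0.042]
217 165 [0.722 0.227 0.042]
[[297.49115203   0.         275.83019712]
 [  0.         297.49115203 209.27337172]
 [  0.           0.           1.        ]] [[ 0.305  0.912  0.276  0.276]
 [-0.952  0.293  0.085 -0.62 ]
 [-0.003 -0.288  0.957  0.384]
 [ 0.     0.     0.     1.   ]]
```

View pics/top0z.png

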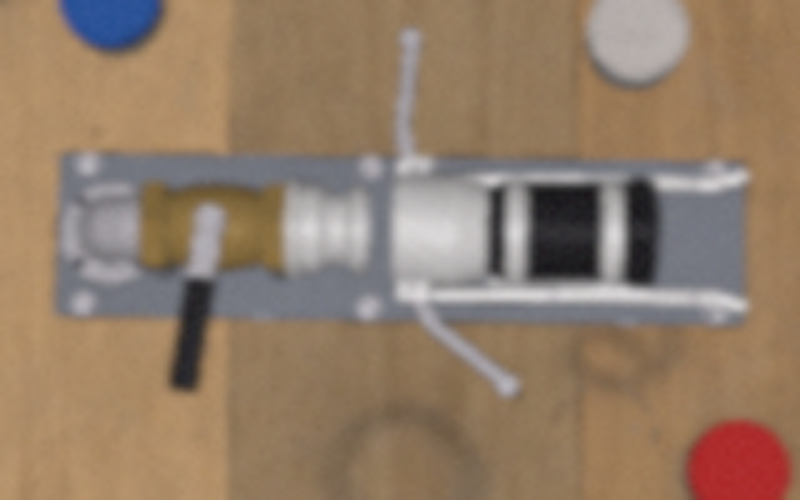

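Run:
```python
from h import *
c=vision.get_calibration("top")
r=lambda u,v,z: ray(c,195+(u+.5)/5-.5,165+(v+.5)/5-.5,z)
C=[r(u,v,.008) for u,v in((62,155),(57,316),(745,323),(747,162))]
o=np.mean(C,0); a=(C[0]+C[1]-C[2]-C[3])[:2]; L=np.linalg.norm(a)/2;a/=np.linalg.norm(a); b=np.array([-a[1],a[0]])
print("dock",o.round(4),"axis",a.round(4),"L",L, "b",b)
for n,u,v,z in(("nearpin",415,292,.06),("neartip",510,385,.056),("farpin",412,160,.06),("fartip",409,35,.056),("spindle",210,215,.097),("levertip",183,387,.094),("rearTop",655,230,.085),("front",393,230,.088),("nose",368,230,.08)):
    p=r(u,v,z); d=p[:2]-o[:2]; print(n,p.round(4),"dock",(d@a).round(4),(d@b).round(4))
```

```text
dock [0.5721 0.0401 0.008 ] axis [0.0138 0.9999] L 0.44714242753057043 b [-0.99990536  0.01375775]
nearpin [0.5322 0.0308 0.06  ] dock -0.0098 0.0398
neartip [ 0.474  -0.0284  0.056 ] dock -0.0698 0.0972
farpin [0.6158 0.0327 0.06  ] dock -0.0068 -0.0438
fartip [0.697  0.0347 0.056 ] dock -0.0037 -0.125
spindle [0.5764 0.1554 0.097 ] dock 0.1154 -0.0026
levertip [0.4714 0.171  0.094 ] dock 0.1295 0.1025
rearTop [ 0.5677 -0.1179  0.085 ] dock -0.158 0.0023
front [0.5678 0.0437 0.088 ] dock 0.0035 0.0043
nose [0.5689 0.0594 0.08  ] dock 0.0193 0.0035
```

Emit:
apply_moves:
  moves:
    - [1.5,3,0,-0.0258,255]
    - [1.5,3,0,-0.0258,255]
    - [1.5,3,0,-0.0258,255]
    - [1.5,3,0,-0.0258,255]
    - [1.5,3,0,-0.0258,255]
    - [1.5,3,0,-0.0258,255]
    - [1.5,3,0,-0.0258,255]
    - [1.5,3,0,-0.0258,255]
    - [1.5,3,0,-0.0258,255]
    - [1.5,3,0,-0.0258,255]
    - [1.5,3,0,-0.0258,255]
    - [1.5,3,0,-0.0258,255]

```text
clock: 1.1
tcp_pos: [0.3859, -0.2811, 0.2383]
tcp_rot: [1.0, -0.001, -0.0, -0.0]
ft_force: [0.1, -0.6, 0.6]
opening: 0.0099
grip_force: 0.0
```

Emit:
apply_moves:
  moves:
    - [1.5,3,0,0,255]
    - [1.5,3,0,0,255]
    - [1.5,3,0,0,255]
    - [1.5,3,0,0,255]
    - [1.5,3,0,0,255]
    - [1.5,3,0,0,255]
    - [0,0,0,0,255]
    - [0,0,0,0,255]

```text
clock: 1.77
tcp_pos: [0.4759, -0.1014, 0.2383]
tcp_rot: [1.0, 0.002, -0.001, -0.0]
ft_force: [-0.1, -0.7, -0.1]
opening: 0.0001
grip_force: 0.0
```

Run:
```python
from h import *
s=bot.sense(); print(s["clock"],s["tcp_pos"],s["tcp_rot"],s["opening"])
c=vision.get_calibration("wrist"); im=vision.capture("wrist"); print(c["pose"].round(4).tolist())
# predicted overlay
o=np.array([.5721,.0401]);a=np.array([.0138,.9999]);b=np.array([-.9999,.0138])
W=lambda x,y,z:np.r_[o+x*a+y*b,z]
P=[("o",0,0,.008),("nose",.02,0,.08),("np",-.008,.037,.06),("ne",-.062,.0905,.06),("fp",-.008,-.037,.06),("sp",.115,0,.097)]+[("c",sx*.225,sy*.054,.008) for sx in(-1,1) for sy in(-1,1)]
big=cv2.resize(im,None,fx=1.42,fy=1.42,interpolation=cv2.INTER_CUBIC)
for n,x,y,z in P:
    u=proj(c,W(x,y,z)); print(n,u.round(1)); q=tuple(int(t*1.42) for t in u); cv2.circle(big,q,3,(0,0,255),-1)
cv2.imwrite("pics/w1raw.png",im);cv2.imwrite("pics/w1.png",big)
```

```text
1.7667 [ 0.47589718 -0.10136019  0.23825455] [ 9.99997827e-01  2.02151806e-03 -5.06356040e-04 -4.55601031e-05] 0.00011100991540284664
[[0.0037, 0.9571, 0.2899, 0.5501], [-1.0, 0.0039, -0.0003, -0.1017], [-0.0014, -0.2899, 0.9571, 0.3847], [0.0, 0.0, 0.0, 1.0]]
o [157.3  99.4]
nose [107.6  94.3]
np [149.4 133.6]
ne [203.2 184.1]
fp [141.5  56.3]
sp [-8.  90.8]
c [350.1  52.7]
c [342.3 148.9]
c [-45.9  45.1]
c [-20.1 142.4]
```

View pics/w1.png

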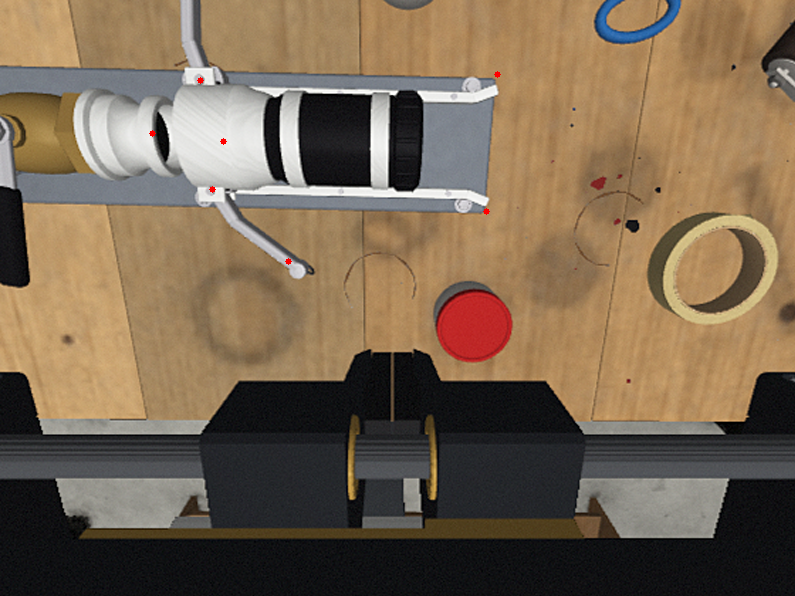

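The overlay agrees to about 2 mm. The near arm's tip is at (297,270) in the zoomed picture and its pin at (210,192), so cam_near is about 0.65. I'll work out the swing-out path next.

```bash
cat >> h.py <<'E'
O=np.array([.5721,.0401]);A=np.array([.0138,.9999]);B=np.array([-.9999,.0138])
W2=lambda x,y: O+x*A+y*B
def push(th,px,side=1,s=.074,hx=.009,hy=.0175,inner=True,clear=0):
    "pusher centre (world xy) touching arm at angle th; px pin dock x; side +1 near, -1 far; tool yaw 0"
    d=np.array([-np.cos(th),np.sin(th)]); n=np.array([np.sin(th),np.cos(th)])  # dock (x,outward); n = outer normal
    wn=n[0]*A+side*n[1]*B; ext=hx*abs(wn[0])+hy*abs(wn[1])
    off=.010+(-1 if inner else 1)*(.0045+ext+clear)
    q=np.array([px,.037])+s*d+off*n
    return W2(q[0],side*q[1])
E
python3 - <<'E'
from h import *
print(push(.65,-.008,clear=.008).round(4))
for t in(.65,.8,1,1.2,1.4,1.55,1.65):print(t,push(t,-.008).round(4))
E
```

```text
[ 0.5054 -0.0382]
0.65 [ 0.4991 -0.0333]
0.8 [ 0.4904 -0.0279]
1 [ 0.4796 -0.0185]
1.2 [ 0.4706 -0.0064]
1.4 [0.464 0.008]
1.55 [0.4611 0.02  ]
1.65 [0.4601 0.0268]
```

Emit:
apply_moves:
  moves:
    - [1.5,3.1,0,0,255]
    - [1.5,3.2,-2,0,255]
    - [0,0,-3.5,0,255]
    - [0,0,-3.5,0,255]
    - [0,0,-3.5,0,255]
    - [0,0,-3.5,0,255]
    - [0,0,-3.0,0,255]
    - [0,0,-0.8,0,255]
    - [0,0,0,0,255]

```text
clock: 2.57
tcp_pos: [0.5026, -0.0408, 0.0379]
tcp_rot: [1.0, -0.001, -0.003, -0.0]
ft_force: [0.3, 0.5, -0.2]
opening: 0.0003
grip_force: 0.0
```

Emit:
apply_moves:
  moves:
    - [-0.7,0.5,0,0,255]
    - [-0.9,0.5,0,0,255]
    - [-0.6,0.5,0,0,255]
    - [-0.5,0.5,0,0,255]
    - [-0.5,0.6,0,0,255]
    - [-0.4,0.6,0,0,255]
    - [-0.35,0.7,0,0,255]
    - [-0.3,0.7,0,0,255]
    - [-0.2,0.7,0,0,255]
    - [-0.1,0.6,0,0,255]
    - [0,0.2,0,0,255]
    - [0,0,0,0,255]

```text
clock: 3.57
tcp_pos: [0.4588, 0.0219, 0.0401]
tcp_rot: [1.0, 0.001, -0.002, -0.0]
ft_force: [-0.3, -0.0, 0.4]
opening: 0.0003
grip_force: 0.1
```

Run:
```python
from h import *
im=vision.capture("top")[165:265,195:355]
cv2.imwrite("pics/top1z.png",cv2.resize(im,None,fx=5,fy=5,interpolation=cv2.INTER_CUBIC))
cv2.imwrite("pics/w2.png",vision.capture("wrist"))
```

```text
(no output)
```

View pics/w2.png

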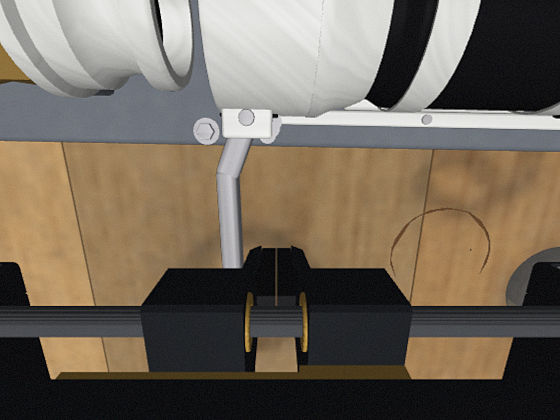

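The near arm now stands square, with its bar at column 230 and its pin at (247,117). Next I go behind the trap.

Emit:
apply_moves:
  moves:
    - [0,-1,0,0,255]
    - [0,-0.5,3.5,0,255]
    - [0,-1,3.5,0,255]
    - [1.0,-2.0,3,0,255]
    - [2.0,-3.0,0,0,255]
    - [2.0,-3.0,0,0,255]
    - [2,-3,0,0,255]
    - [2,-2.4,0,0,255]
    - [2.1,-1.6,0,0,255]
    - [0,0,-3.5,0,255]
    - [0,0,-3.5,0,255]
    - [0,0,-3.0,0,255]

```text
clock: 4.67
tcp_pos: [0.5704, -0.1552, 0.0387]
tcp_rot: [1.0, -0.001, -0.001, -0.0]
ft_force: [-0.7, 0.4, 0.1]
opening: 0.0005
grip_force: 0.0
```

Emit:
apply_moves:
  moves:
    - [0,1.0,0,0,255]
    - [0,1.0,0,0,255]
    - [0,0.7,0,0,255]
    - [0,0.7,0,0,255]
    - [0,0.7,0,0,255]
    - [0,0.7,0,0,255]
    - [0.1,0.5,0,0,255]
    - [0,0,0,0,255]

```text
clock: 5.33
tcp_pos: [0.5751, -0.1211, 0.0468]
tcp_rot: [1.0, 0.005, 0.004, 0.016]
ft_force: [-9.0, -79.4, -1.1]
opening: 0.0004
grip_force: 39.5
```

Emit:
apply_moves:
  moves:
    - [0,-1.0,0,0,255]
    - [0,-1.0,0,0,255]
    - [0,-1.5,0,0,255]
    - [0,-0.5,3.5,0,255]
    - [0,0,3.5,0,255]
    - [0,0,3.5,0,255]
    - [0,0,3.5,0,255]
    - [-2,2.5,2,0,255]
    - [-2.5,3,0,0,255]
    - [-2.5,3,0,0,255]
    - [-2.5,2.5,0,0,255]
    - [0,0,0,0,255]

```text
clock: 6.33
tcp_pos: [0.4734, -0.0264, 0.2019]
tcp_rot: [1.0, 0.002, -0.0, -0.001]
ft_force: [-0.1, 0.1, -0.3]
opening: 0.0003
grip_force: 0.0
```

Run:
```python
from h import *
s=bot.sense(); print(s["clock"],s["tcp_pos"])
c=vision.get_calibration("wrist"); im=vision.capture("wrist")
big=cv2.resize(im[0:300],None,fx=1.42,fy=1.42,interpolation=cv2.INTER_CUBIC)
for x,y,z in [(.02,0,.08)]+[(sx*.225,sy*.054,.008) for sx in(-1,1) for sy in(-1,1)]:
    cv2.circle(big,tuple(int(t*1.42) for t in proj(c,np.r_[W2(x,y),z])),3,(0,0,255),-1)
np.save("w3cal.npy",c["pose"]);cv2.imwrite("pics/w3.png",big)
```

```text
6.3333 [ 0.47341351 -0.02641041  0.20187786]
```

View pics/w3.png

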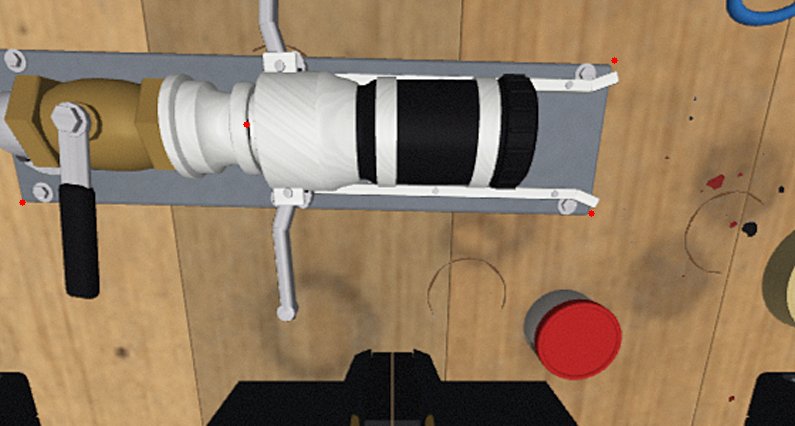

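The mouth stopped at the stub's nose, at column 250, with both arms square. That points to a lateral or yaw misalignment, so I'll overlay the ideal aligned geometry.

Run:
```python
from h import *
c=dict(vision.get_calibration("wrist"));c["pose"]=np.load("w3cal.npy")
im=vision.capture("wrist"); cv2.imwrite("pics/w3raw.png",im)
u0,v0,f=90,30,2.6
big=cv2.resize(im[v0:v0+140,u0:u0+305],None,fx=f,fy=f,interpolation=cv2.INTER_CUBIC)
P=lambda p:tuple(int(round(t)) for t in (proj(c,p)-[u0,v0]+.5)*f-.5)
t=np.linspace(0,2*np.pi,90)
for x,r,col in((-.147+.002,.0335,(0,0,255)),(.018,.0365,(0,0,255)),(.02,.028,(0,255,0)),(-.03,.0365,(255,0,0))):
    pts=np.array([P(np.r_[W2(x,r*np.cos(k)),.052+r*np.sin(k)]) for k in t]); cv2.polylines(big,[pts],True,col,1)
for y in(-.054,.054): cv2.line(big,P(np.r_[W2(-.225,y),.008]),P(np.r_[W2(.225,y),.008]),(0,255,255),1)
for y in(-.033,.033): cv2.line(big,P(np.r_[W2(-.2,y),.02]),P(np.r_[W2(0,y),.02]),(255,0,255),1)
cv2.imwrite("pics/w3o.png",big)
```

```text
(no output)
```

View pics/w3o.png

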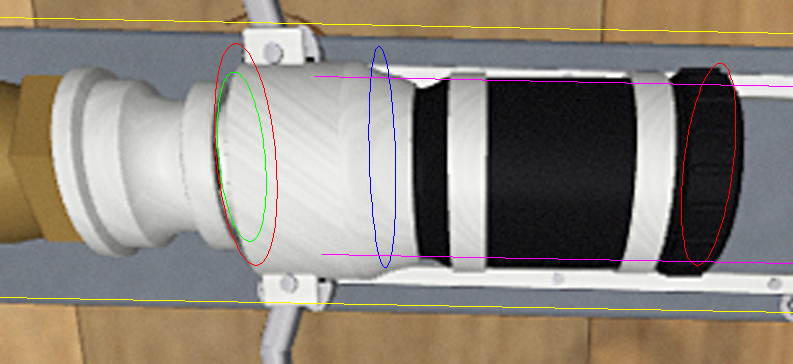

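The dock actually sits about 3.5 mm nearer the robot than I estimated. My off-axis push yawed the trap, leaving its front about 2 mm towards the robot. I'll push again with two spread fingers square to the rear face, so the contact realigns it.

Emit:
apply_moves:
  moves:
    - [0.8,-1,0,0.12,183]
    - [0.8,-1,0,0.12,183]
    - [0.8,-1,0,0.12,183]
    - [0.8,-1,0,0.12,183]
    - [0.8,-1,0,0.12,183]
    - [0.8,-1,0,0.12,183]
    - [0.8,-1,0,0.12,183]
    - [0.8,-1,0,0.12,183]
    - [0.8,-1,0,0.12,183]
    - [0.8,-1,0,0.12,183]
    - [0.8,-0.5,0,0.12,183]
    - [0.4,0,0,0.12,183]

```text
clock: 7.43
tcp_pos: [0.5717, -0.138, 0.2016]
tcp_rot: [0.75, 0.661, 0.001, 0.001]
ft_force: [0.5, 1.5, -0.6]
opening: 0.0248
grip_force: 0.0
```

Emit:
apply_moves:
  moves:
    - [0,0,-2.0,0.115,183]
    - [0,0,-3.5,0,183]
    - [0,0,-3.5,0,183]
    - [0,0,-3.5,0,183]
    - [0,0,-3.0,0,183]
    - [0,0,-0.7,0,183]
    - [0,0,0,0,183]
    - [0,0,0,0,183]

```text
clock: 8.1
tcp_pos: [0.5707, -0.1365, 0.0397]
tcp_rot: [0.713, 0.701, 0.0, 0.001]
ft_force: [-0.8, -0.4, -0.8]
opening: 0.0242
grip_force: 0.0
```

Emit:
apply_moves:
  moves:
    - [-0.5,0,0,0,183]
    - [0,1.0,0,0,183]
    - [0,0.6,0,0,183]
    - [0,0.3,0,0,183]
    - [0,0.2,0,0,183]
    - [0,0.2,0,0,183]
    - [0,0.2,0,0,183]
    - [0,0,0,0,183]

```text
clock: 8.77
tcp_pos: [0.5661, -0.1114, 0.0408]
tcp_rot: [0.712, 0.702, 0.001, 0.002]
ft_force: [0.1, -5.1, 3.8]
opening: 0.025
grip_force: 2.3
```

Sliding at 5 N, so I keep pushing.

Emit:
apply_moves:
  moves:
    - [0,0.3,0,0,183]
    - [0,0.3,0,0,183]
    - [0,0.3,0,0,183]
    - [0,0,0,0,183]

```text
clock: 9.1
tcp_pos: [0.5661, -0.1023, 0.0406]
tcp_rot: [0.712, 0.702, 0.001, 0.002]
ft_force: [0.9, -4.8, 2.7]
opening: 0.0254
grip_force: 2.3
```

Emit:
apply_moves:
  moves:
    - [0,0.4,0,0,183]
    - [0,0.4,0,0,183]
    - [0,0.4,0,0,183]
    - [0,0.4,0,0,183]
    - [0,0.2,0,0,183]
    - [0,0.2,0,0,183]
    - [0,0,0,0,183]

```text
clock: 9.68
tcp_pos: [0.5657, -0.0822, 0.0401]
tcp_rot: [0.712, 0.702, 0.001, 0.002]
ft_force: [0.9, -4.3, 3.5]
opening: 0.0249
grip_force: 2.3
```

Emit:
apply_moves:
  moves:
    - [0,0.2,0,0,183]
    - [0,0.1,0,0,183]
    - [0,0.1,0,0,183]
    - [0,0,0,0,183]

```text
clock: 10.02
tcp_pos: [0.5656, -0.0794, 0.0401]
tcp_rot: [0.712, 0.702, 0.0, 0.002]
ft_force: [1.0, -9.3, 5.0]
opening: 0.025
grip_force: 4.5
```

Emit:
apply_moves:
  moves:
    - [0,0.2,0,0,183]
    - [0,0.2,0,0,183]
    - [0,0,0,0,183]

```text
clock: 10.27
tcp_pos: [0.5656, -0.0793, 0.0402]
tcp_rot: [0.712, 0.702, -0.002, 0.004]
ft_force: [-0.7, -24.2, 2.0]
opening: 0.0249
grip_force: 12.3
```

Hard stop at y = -0.0793, matching the prediction, so the trap is home. Next I plan the fold paths.

```bash
sed -i 's/O=np.array(\[.5721/O=np.array([.5686/' h.py
python3 - <<'E'
from h import *
for side in(1,-1):
    kw=dict(px=.043,side=side,s=.074,hx=.0175,hy=.009,inner=False)
    print(side,"start",push(1.6,clear=.009,**kw).round(4))
    for t in(1.6,1.3,1.0,.7,.5,.3,.15,0,-.05): print(t,push(t,**kw).round(4))
E
```

```text
1 start [0.4597 0.12  ]
1.6 [0.4593 0.111 ]
1.3 [0.4536 0.0915]
1.0 [0.4528 0.0711]
0.7 [0.4583 0.0497]
0.5 [0.4661 0.036 ]
0.3 [0.4771 0.0237]
0.15 [0.4873 0.016 ]
0 [0.4991 0.0101]
-0.05 [0.5026 0.0085]
-1 start [0.6797 0.1165]
1.6 [0.6798 0.1075]
1.3 [0.6851 0.0887]
1.0 [0.6854 0.0682]
0.7 [0.6792 0.0467]
0.5 [0.671  0.0331]
0.3 [0.6595 0.0211]
0.15 [0.649  0.0138]
0 [0.6373 0.0081]
-0.05 [0.6339 0.0067]
```

Emit:
apply_moves:
  moves:
    - [0,-1.5,0,0,183]
    - [0,-0.5,3.5,0,255]
    - [0,0,3.5,0,255]
    - [-0.6,0,3.5,0,255]
    - [-2,3,1.5,0,255]
    - [-2,3.2,0,0,255]
    - [-2,3.5,0,0,255]
    - [-2,3.5,0,0,255]
    - [-2,3.5,0,0,255]
    - [0,3.5,0,0,255]
    - [0,1.8,0,0,255]
    - [0,0,0,0,255]

```text
clock: 11.27
tcp_pos: [0.4571, 0.1299, 0.1588]
tcp_rot: [0.711, 0.703, 0.001, -0.001]
ft_force: [-0.2, -0.9, -0.6]
opening: 0.0
grip_force: 0.0
```

Emit:
apply_moves:
  moves:
    - [0.2,-0.9,-2.5,0,255]
    - [0,0,-3.0,0,255]
    - [0,0,-3.0,0,255]
    - [0,0,-2.4,0,255]
    - [0,0,-0.4,0,255]
    - [0,0,0,0,255]

```text
clock: 11.77
tcp_pos: [0.458, 0.1163, 0.0438]
tcp_rot: [0.713, 0.701, -0.002, -0.002]
ft_force: [0.2, -0.6, 0.2]
opening: 0.0001
grip_force: 0.0
```

Run:
```python
from h import *
im=vision.capture("top")[165:265,195:355]
s=bot.sense();print(s["ft_force"],s["tcp_pos"])
a=cv2.resize(im,None,fx=4,fy=4,interpolation=cv2.INTER_CUBIC)
im=vision.capture("side")[170:290,210:350]
b=cv2.resize(im,None,fx=1.43*4/3,fy=4/1.2*1.0,interpolation=cv2.INTER_CUBIC) if 0 else cv2.resize(im,(467,400),interpolation=cv2.INTER_CUBIC)
cv2.imwrite("pics/t2.png",np.hstack([a[:,160:480],b]))
```

```text
[ 0.57880569 -0.06988156  0.09295881] [0.45977395 0.11675019 0.04549461]
```

View pics/t2.png

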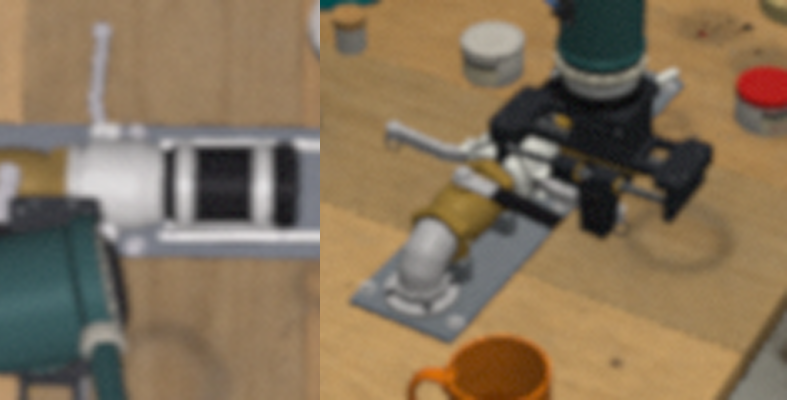

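The trap is home and the fingers stand between the near arm (bar behind the finger at about (622,215)) and the lever. I'll fold the near arm now.

Emit:
apply_moves:
  moves:
    - [-0.2,-0.8,0,0,255]
    - [-0.2,-0.8,0,0,255]
    - [-0.2,-0.9,0,0,255]
    - [0,-0.7,0,0,255]
    - [0,-0.7,0,0,255]
    - [0,-0.7,0,0,255]
    - [0.1,-0.7,0,0,255]
    - [0.2,-0.7,0,0,255]
    - [0.3,-0.7,0,0,255]
    - [0.4,-0.7,0,0,255]
    - [0.4,-0.7,0,0,255]
    - [0,0,0,0,255]

```text
clock: 12.87
tcp_pos: [0.4687, 0.0347, 0.0454]
tcp_rot: [0.713, 0.701, -0.001, 0.0]
ft_force: [-0.5, -0.5, -0.1]
opening: 0.0004
grip_force: 0.2
```

Emit:
apply_moves:
  moves:
    - [0.5,-0.6,0,0,255]
    - [0.6,-0.6,0,0,255]
    - [0.5,-0.4,0,0,255]
    - [0.5,-0.4,0,0,255]
    - [0,0,0,0,255]

```text
clock: 13.28
tcp_pos: [0.4908, 0.0159, 0.046]
tcp_rot: [0.713, 0.702, 0.001, 0.0]
ft_force: [-1.2, 1.1, -0.1]
opening: 0.0004
grip_force: 0.5
```

Emit:
apply_moves:
  moves:
    - [0.4,-0.2,0,0,255]
    - [0.3,-0.2,0,0,255]
    - [0.2,-0.1,0,0,255]
    - [0,0,0,0,255]

```text
clock: 13.62
tcp_pos: [0.4983, 0.0107, 0.0455]
tcp_rot: [0.713, 0.702, -0.0, -0.0]
ft_force: [-0.9, 0.7, 0.2]
opening: 0.0005
grip_force: 0.5
```

Emit:
apply_moves:
  moves:
    - [0.2,0,0,0,255]
    - [0.2,0,0,0,255]
    - [0,0,0,0,255]

```text
clock: 13.87
tcp_pos: [0.5022, 0.0108, 0.0456]
tcp_rot: [0.713, 0.702, -0.0, 0.0]
ft_force: [-2.2, -0.7, -1.1]
opening: 0.0006
grip_force: 1.0
```

Emit:
apply_moves:
  moves:
    - [0.2,0,0,0,255]
    - [0.1,0,0,0,255]
    - [0,0,0,0,255]

```text
clock: 14.12
tcp_pos: [0.5034, 0.0113, 0.0452]
tcp_rot: [0.713, 0.702, -0.001, -0.002]
ft_force: [-6.2, -0.0, 3.4]
opening: 0.0004
grip_force: 3.5
```

Emit:
apply_moves:
  moves:
    - [0.1,0,0,0,255]
    - [0.1,0,0,0,255]
    - [0,0,0,0,255]

```text
clock: 14.37
tcp_pos: [0.5042, 0.0117, 0.0451]
tcp_rot: [0.713, 0.701, -0.002, -0.003]
ft_force: [-9.6, 1.7, 6.3]
opening: 0.0004
grip_force: 5.3
```

Emit:
apply_moves:
  moves:
    - [-1.5,0,0,0,255]
    - [-0.5,0,3.0,0,255]
    - [0,1,3.5,0,255]
    - [0,1,3.5,0,255]
    - [2.8,1.3,1.5,0,255]
    - [3,1.3,0,0,255]
    - [3,1.3,0,0,255]
    - [3,1.3,0,0,255]
    - [3,1.3,0,0,255]
    - [3,1.3,0,0,255]
    - [1.6,1.0,0,0,255]
    - [0,0,0,0,255]

```text
clock: 15.37
tcp_pos: [0.6855, 0.1213, 0.1611]
tcp_rot: [0.712, 0.702, 0.002, 0.001]
ft_force: [0.7, 0.4, 0.1]
opening: 0.0002
grip_force: 0.0
```

Run:
```python
from h import *
s=bot.sense();print(s["tcp_pos"])
c=vision.get_calibration("top"); raw=vision.capture("top"); im=raw[165:265,195:355]
im=cv2.resize(im,None,fx=5,fy=5,interpolation=cv2.INTER_CUBIC)
cv2.imwrite("pics/t3.png",im)
```

```text
[0.68547879 0.12131501 0.16106724]
```

View pics/t3.png

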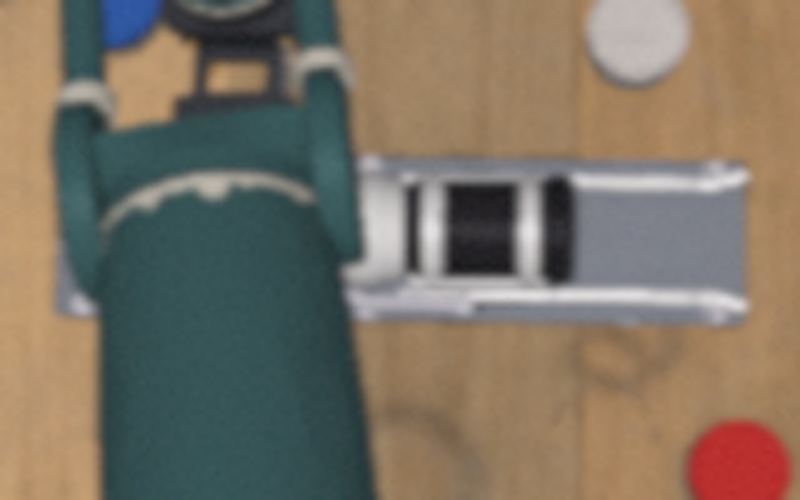

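The near arm lies folded along the trap, with its tip at column 470, and the trap's rear at column 573 is home. Folding the far arm next.

Emit:
apply_moves:
  moves:
    - [-0.4,0,-2.8,0,255]
    - [0,0,-3.0,0,255]
    - [0,0,-3.0,0,255]
    - [0,0,-2.4,0,255]
    - [0,0,-0.4,0,255]
    - [0,0,0,0,255]

```text
clock: 15.92
tcp_pos: [0.6746, 0.1183, 0.0425]
tcp_rot: [0.713, 0.701, -0.002, -0.001]
ft_force: [-0.4, -0.4, -0.1]
opening: 0.0004
grip_force: 0.0
```

Emit:
apply_moves:
  moves:
    - [0.2,-0.8,0,0,255]
    - [0.2,-0.8,0,0,255]
    - [0.1,-0.9,0,0,255]
    - [0.1,-0.8,0,0,255]
    - [0,-0.7,0,0,255]
    - [0,-0.7,0,0,255]
    - [-0.1,-0.7,0,0,255]
    - [-0.2,-0.7,0,0,255]
    - [-0.3,-0.7,0,0,255]
    - [-0.4,-0.7,0,0,255]
    - [-0.4,-0.7,0,0,255]
    - [0,0,0,0,255]

```text
clock: 16.92
tcp_pos: [0.6684, 0.0353, 0.0446]
tcp_rot: [0.713, 0.701, -0.001, 0.0]
ft_force: [0.9, -0.2, 0.4]
opening: 0.0003
grip_force: 0.3
```

Emit:
apply_moves:
  moves:
    - [-0.5,-0.6,0,0,255]
    - [-0.6,-0.6,0,0,255]
    - [-0.5,-0.4,0,0,255]
    - [-0.5,-0.4,0,0,255]
    - [-0.5,-0.3,0,0,255]
    - [-0.4,-0.2,0,0,255]
    - [0,0,0,0,255]

```text
clock: 17.5
tcp_pos: [0.6387, 0.0119, 0.0448]
tcp_rot: [0.713, 0.701, 0.0, 0.0]
ft_force: [1.5, 1.9, -0.1]
opening: 0.0005
grip_force: 1.2
```

Emit:
apply_moves:
  moves:
    - [-0.2,0,0,0,255]
    - [-0.2,0,0,0,255]
    - [0,0,0,0,255]

```text
clock: 17.75
tcp_pos: [0.6373, 0.0125, 0.0458]
tcp_rot: [0.713, 0.702, 0.002, 0.002]
ft_force: [6.1, 3.1, 0.5]
opening: 0.0004
grip_force: 3.1
```

Emit:
apply_moves:
  moves:
    - [-0.2,0,0,0,255]
    - [-0.1,0,0,0,255]
    - [0,0,0,0,255]

```text
clock: 18.0
tcp_pos: [0.6366, 0.0126, 0.0468]
tcp_rot: [0.713, 0.702, 0.003, 0.003]
ft_force: [8.8, 3.1, -0.1]
opening: 0.0004
grip_force: 4.8
```

Emit:
apply_moves:
  moves:
    - [1.5,0,0,0,255]
    - [0.5,0,3.0,0,255]
    - [0,0,3.5,0,255]
    - [0,0.5,3.5,0,255]
    - [-2.5,2,1.5,0,255]
    - [-2.8,2,0,0,255]
    - [-2.8,2,0,0,255]
    - [-2.8,2,0,0,255]
    - [-2.8,2,0,0,255]
    - [-2.5,1.4,0,0,255]
    - [0,0,0,0,255]

```text
clock: 18.92
tcp_pos: [0.4844, 0.1323, 0.1583]
tcp_rot: [0.711, 0.703, -0.003, -0.002]
ft_force: [-0.6, 0.6, -0.6]
opening: 0.0004
grip_force: 0.0
```

Run:
```python
from h import *
s=bot.sense();print(s["tcp_pos"])
c=vision.get_calibration("wrist"); im=vision.capture("wrist")
for p in ((.488,.167,.094),(.5716,.155,.097)): q=proj(c,p);print(q); cv2.circle(im,tuple(int(t) for t in q),3,(0,0,255),-1)
t=vision.capture("top")[185:240,255:355]
cv2.imwrite("pics/w4.png",np.vstack([im,cv2.resize(t[:33],(560,180))]))
```

```text
[0.48443788 0.13225152 0.1582808 ]
[281.5250861 176.9647731]
[398.56469454 192.98036556]
```

View pics/w4.png

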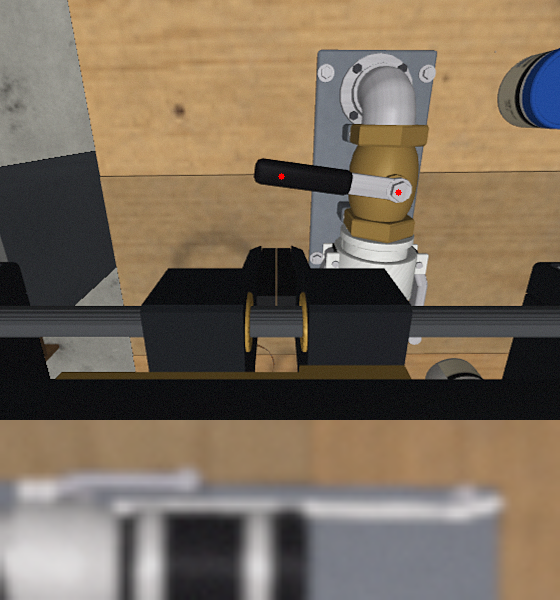

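The lever is where predicted, with its end at (281,177) and the spindle at (398,192). The far arm also lies flat. Turning the lever now.

Emit:
apply_moves:
  moves:
    - [0.6,-0.2,-3.0,0,255]
    - [0,0,-3.0,0,255]
    - [0,0,-1.2,0,255]
    - [0,0,0,0,255]

```text
clock: 19.35
tcp_pos: [0.4938, 0.1277, 0.084]
tcp_rot: [0.713, 0.701, -0.004, -0.002]
ft_force: [-0.8, 0.6, 0.0]
opening: 0.0001
grip_force: 0.0
```

Emit:
apply_moves:
  moves:
    - [0,0.7,0,0,255]
    - [0,0.7,0,0,255]
    - [0,0.7,0,0,255]
    - [0,0.7,0,0,255]
    - [0,0.7,0,0,255]
    - [0.2,0.7,0,0,255]
    - [0.2,0.7,0,0,255]
    - [0.3,0.7,0,0,255]
    - [0.4,0.7,0,0,255]
    - [0.5,0.6,0,0,255]
    - [0.5,0.6,0,0,255]
    - [0,0,0,0,255]

```text
clock: 20.35
tcp_pos: [0.5182, 0.2056, 0.0876]
tcp_rot: [0.712, 0.702, 0.0, -0.0]
ft_force: [-0.8, -0.7, -0.5]
opening: 0.0004
grip_force: 0.2
```

Emit:
apply_moves:
  moves:
    - [0.5,0.6,0,0,255]
    - [0.5,0.6,0,0,255]
    - [0.5,0.5,0,0,255]
    - [0.5,0.4,0,0,255]
    - [0.5,0.3,0,0,255]
    - [0.3,0,0,0,255]
    - [0,0,0,0,255]

```text
clock: 20.93
tcp_pos: [0.5463, 0.2289, 0.0878]
tcp_rot: [0.713, 0.702, 0.001, -0.0]
ft_force: [-0.3, 0.4, 0.2]
opening: 0.0003
grip_force: 0.2
```

Emit:
apply_moves:
  moves:
    - [0.2,0,0,0,255]
    - [0.2,0,0,0,255]
    - [0,0,0,0,255]

```text
clock: 21.18
tcp_pos: [0.5495, 0.2283, 0.0878]
tcp_rot: [0.713, 0.702, 0.0, -0.0]
ft_force: [-0.7, 0.5, 0.1]
opening: 0.0001
grip_force: 0.6
```

Emit:
apply_moves:
  moves:
    - [0.2,0,0,0,255]
    - [0.2,0,0,0,255]
    - [0,0,0,0,255]

```text
clock: 21.43
tcp_pos: [0.5525, 0.2282, 0.0877]
tcp_rot: [0.713, 0.701, -0.001, -0.001]
ft_force: [-5.1, 2.1, 1.7]
opening: 0.0005
grip_force: 2.5
```

Emit:
apply_moves:
  moves:
    - [0.1,0,0,0,255]
    - [0.1,0,0,0,255]
    - [0,0,0,0,255]

```text
clock: 21.68
tcp_pos: [0.5527, 0.2283, 0.0876]
tcp_rot: [0.713, 0.701, -0.002, -0.002]
ft_force: [-9.8, 1.8, 5.9]
opening: 0.0002
grip_force: 5.3
```

The lever is at its stop. I'll retreat and check the state numerically.

Emit:
apply_moves:
  moves:
    - [-1.5,0,0,0,255]
    - [-1.5,0,2,0,255]
    - [-1,-1,3.5,0,255]
    - [-1,-3,3.5,0,255]
    - [-1,-3.5,0,0,255]
    - [-1,-3.5,0,0,255]
    - [-1,-3.5,0,0,255]
    - [-1,-3,0,0,255]
    - [0,-3,0,0,255]
    - [0,0,0,0,255]

```text
clock: 22.52
tcp_pos: [0.4666, 0.0221, 0.1743]
tcp_rot: [0.714, 0.7, -0.0, 0.002]
ft_force: [-0.1, -0.7, -0.2]
opening: 0.0003
grip_force: 0.0
```

Run:
```python
from h import *
s=bot.sense();print(s["clock"],s["tcp_pos"],s["ft_force"].round(1))
c=vision.get_calibration("wrist"); im=vision.capture("wrist")
m=(im.max(2)<60).astype(np.uint8); m[230:]=0
n,l,st,ce=cv2.connectedComponentsWithStats(m)
for i in range(1,n):
    if st[i,4]>150:
        v,u=np.where(l==i); P=np.array([ray(c,a,b,.094)[:2] for a,b in zip(u,v)]); e,V=np.linalg.eigh(np.cov(P.T)); d=V[:,1]
        print(st[i],P.mean(0).round(3),"dir",d.round(3),"len",(4*np.sqrt(e)).round(3))
t=vision.capture("top"); old=cv2.imread("pics/t3.png")
for name,im2 in(("old",old),("now",cv2.resize(t[165:265,195:355],None,fx=5,fy=5,interpolation=cv2.INTER_CUBIC))):
    row=im2[225:235,480:700].mean((0,2)); print(name,"rear edge col",480+int(np.argmax(np.diff(cv2.GaussianBlur(row[None],(9,1),2)[0]))))
```

```text
22.5167 [0.46662015 0.02212247 0.17427355] [-0.1 -0.7 -0.2]
[    0   107   128   123 13441] [0.304 0.063] dir [0.336 0.942] len [0.098 0.105]
[353 186  73  22 980] [0.556 0.035] dir [-0.994  0.111] len [0.013 0.065]
[351 212  77  18 724] [0.553 0.013] dir [-0.997  0.082] len [0.012 0.072]
old rear edge col 515
now rear edge col 516
```

Run:
```python
from h import *
c=vision.get_calibration("wrist"); im=vision.capture("wrist"); ct=vision.get_calibration("top"); t=vision.capture("top")
for y in(.16,.18,.2,.22,.24,.26,.27):
    for n,cc,i in(("w",c,im),("t",ct,t)):
        out=[]
        for x in np.arange(.53,.62,.006):
            u=proj(cc,(x,y,.094)).round().astype(int); out.append(int(i[u[1],u[0]].max()) if 0<=u[1]<420 and 0<=u[0]<560 else -1)
        print(n,y,out)
```

```text
w 0.16 [132, 88, 123, 140, 153, 169, 208, 205, 200, 185, 197, 201, 197, 194, 193]
t 0.16 [132, 132, 115, 118, 134, 143, 164, 187, 174, 137, 111, 108, 130, 130, 124]
w 0.18 [-1, -1, -1, -1, -1, -1, -1, -1, -1, -1, -1, -1, -1, -1, -1]
t 0.18 [130, 127, 97, 96, 123, 132, 145, 177, 172, 130, 103, 119, 131, 127, 126]
w 0.2 [-1, -1, -1, -1, -1, -1, -1, -1, -1, -1, -1, -1, -1, -1, -1]
t 0.2 [130, 132, 145, 121, 138, 151, 99, 49, 40, 97, 123, 127, 128, 130, 131]
w 0.22 [-1, -1, -1, -1, -1, -1, -1, -1, -1, -1, -1, -1, -1, -1, -1]
t 0.22 [126, 147, 171, 148, 135, 157, 103, 49, 42, 95, 159, 140, 132, 131, 122]
w 0.24 [-1, -1, -1, -1, -1, -1, -1, -1, -1, -1, -1, -1, -1, -1, -1]
t 0.24 [134, 127, 126, 129, 166, 172, 103, 43, 44, 88, 126, 129, 128, 135, 128]
w 0.26 [-1, -1, -1, -1, -1, -1, -1, -1, -1, -1, -1, -1, -1, -1, -1]
t 0.26 [186, 185, 186, 184, 187, 183, 142, 80, 79, 140, 179, 182, 182, 182, 178]
w 0.27 [-1, -1, -1, -1, -1, -1, -1, -1, -1, -1, -1, -1, -1, -1, -1]
t 0.27 [181, 183, 182, 182, 184, 187, 185, 185, 180, 179, 179, 177, 179, 179, 177]
```

The lever's black sleeve runs straight along +y, in line with the pipe. Everything is done, so I hand in.

```bash
python3 -c "
from bench import bot
print(bot.job_done())"
```

```text
the job is handed in; nothing more can be done
None
```

I handed the job in at about 23 s with the trap home on the stub, both cam arms folded flat and the valve lever fully open; the first push jammed at the stub (about 79 N at the wrist) and had to be redone, the tins, tape and mug were never approached, and no verdict came back.

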